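# Set and lock the calibration-gas flow sleeve, then open the outlet

### The job

Set the calibration-gas station's locking flow sleeve to 7 and leave it dropped fully home, locked at that number: pull it up to unlock it, turn it, let it drop, and take a new grip as often as you need. Only then swing the outlet valve's lever fully open. Leave the two glass bottles beside the station where they stand, and let go of everything at the end.

Things in the scene. Friction and masses are not known exactly. Their poses are not given: they have to be found in the camera images.
- station: Gas station fixed to the bench: grey plate 180 (its x) x 250 (its y) x 8 mm, origin at the centre of its underside, turned by up to 0.3 rad. At the back (x = +60 mm) an aluminium gas cylinder lies along y, top 68 mm above the bench; in front on the line x = -30 mm stand the regulator with the numbered sleeve (y = +50 mm) and the brass outlet valve (y = -60 mm).
- sleeve_grip (a point): On the sleeve's vertical axis at the height to grip, 97 mm above the bench with the sleeve down. The grip is a black ribbed knob, diameter 44 mm, from 70 to 112 mm above the bench, rigid with a black skirt (80 mm across, 55 to 70 mm above the bench) whose sloping top has white numerals 0 to 9 every 30 degrees. Nothing near it stands above 70 mm.
- flow_sleeve (a joint): Turn of the sleeve, rad, growing clockwise seen from above: number n is at the index at n x 0.5236 (7 at 3.665). Stops just beyond 0 and 9. Starts locked at 1, 2 or 3 (rarely perched on a ridge between them). Locked, it still has about 0.03 rad play either way. While lifted clear it turns with 0.012 N m friction.
- sleeve_lift (a joint): Lift of the sleeve, m: 0 home and locked, 0.010 upper stop. Teeth under the skirt sit in 4 mm deep notches, one per number, with roof-shaped ridges between. It cannot be turned while home; held up 8 to 10 mm it turns freely; spring and weight pull it down with 5 to 9 N. Let go between numbers it slides into the nearer notch by itself; held tightly off a number it stays up on the ridge.
- scale_index (a point): The fixed index, a small black finger on the pale flange (94 mm across) under the skirt, in front of the sleeve (station's -x side), against which the number is read.
- outlet_lever (a joint): Outlet valve lever, rad: 0 shut, pointing to the station's front (-x, across the pipe); 1.571 fully open, at its stop, pointing to the station's -y side along the pipe (anticlockwise seen from above). 0.12 N m friction, stays where it is left. Starts within 0.1 of shut.
- lever_grip (a point): Middle of the lever's black grip, 55 mm from its pivot, 60.5 mm above the bench. The grip is a bar 10 mm wide and 9 mm tall (56 to 65 mm above the bench), from 26 to 72 mm from the pivot. Under it the valve and hose barb reach up to 41 mm above the bench.
- lever_pivot (a point): Point on the lever's vertical hinge axis, at the height of the grip's middle.
- sample_bottle_a: Clear glass serum bottle, diameter 55 mm, 99 mm tall, upright on the bench at the -y side of the station, the rear one; origin at the centre of its underside. To be left alone.
- sample_bottle_b: The same kind of bottle, the front one, nearer the lever. To be left alone.

How it is judged (in metres and radians):
On the way, in this order (a step that is already met when the one before it is completed fails the run):
1. the sleeve is locked at 7 (dropped home) while the outlet is still shut (value of joint flow_sleeve between 3.605 and 3.725 rad and value of joint sleeve_lift below 0.0012 m and value of joint outlet_lever below 0.3 rad), for 0.2 s.
2. the outlet lever is fully open (value of joint outlet_lever above 1.47 rad), for 0.2 s.
At the end, for the whole second after the job is handed in: The sleeve stands at 7 (within 3.4 degrees) and is dropped home (within 1.2 mm), the outlet lever is within 0.1 rad of fully open, and the two bottles stand upright (value of joint flow_sleeve between 3.605 and 3.725 rad and value of joint sleeve_lift below 0.0012 m and value of joint outlet_lever above 1.47 rad and angle between each of sample_bottle_a, sample_bottle_b's own z axis and vertical below 0.1 rad); the robot touches nothing.
It fails at once if the outlet is opened (beyond 0.3 rad) while the sleeve is not locked at 7 (value of joint outlet_lever above 0.3 rad and (value of joint flow_sleeve below 3.605 rad or value of joint flow_sleeve above 3.725 rad or value of joint sleeve_lift above 0.0025 m)).
It fails at once if a glass bottle is shifted by more than 25 mm or tipped (distance of any of sample_bottle_a, sample_bottle_b from where it was at the start of the episode above 0.025 m or angle between any of sample_bottle_a, sample_bottle_b's own z axis and vertical above 0.3 rad).
It also fails if it takes over 64 s, if anything falls off the work surface, if the arm or the gripper's body presses on something with over 40 N, if the wrist force passes 120 N, or if a joint passes its speed limit or range.

### The arm

A 6-joint arm with a two-finger parallel gripper is mounted at the origin on a cart in front of the work surface, level with it; the furniture and walls round the work are solid. World frame = base frame: x ahead of the robot, y to its left, z up, the work surface at z = 0. Lengths are in mm, angles in degrees, forces in N, time in s.
With the tool pointing down it reaches from about 300 to 850 mm from the base axis. Payload 4.2 kg.
Tool frame: the origin (TCP) lies midway between the tips of the shut fingers; the grasp point (between the pads) lies env.hold_point_z behind it (env.hold_point_z is the distance from the TCP to the grasp point, in mm); z points along the fingers, y is the line along which they close (so a half turn about z gives the same grasp; the last joint's range is limited). The gripper opens to 91 mm and grips with 3 to 60 N. Pads are 32 mm wide; open, the fingers measure 118 mm over their backs; the gripper's body (76 mm by 178 mm) begins 60 mm behind the grasp point.
Start: joints at [75.115, 18.312, 89.639, -0, 72.044, -1.146], TCP at [136.569, 558.563, 213.976] pointing down, gripper open.
Joint ranges: [-177.97, 177.97], [-48.28, 115.42], [12.27, 149.76], [-77.06, 257.06], [2.81, 150.46], [-146.56, 146.56]. Speed limits (degrees/s): [147.25, 147.25, 180, 180, 180, 180].

### API

Orientations are given as [roll, pitch, yaw] about the fixed x, y, z axes, in that order (R = Rz(yaw) Ry(pitch) Rx(roll)).
In Python, from workcell import env, viewer, spotter gives the robot as it stands.
- The arm moves only by the tool apply_moves, never from a script. Its arguments are lists of equal length, an entry for each row: "delta_pos": the shift along the world's x, y, z normalised to -1 to 1, where 1 is 120 mm, a list of three; "rot": the turn, a rotation vector about the world's x, y, z normalised to -1 to 1, where 1 is 1.5 rad, a list of three; "hand": the opening, from 0 (shut) to 1 (fully open). A call has 1 to 10 rows; each row is the pose to reach, as a shift and turn from the pose commanded when the call began; what a row does not reach only later rows make up. A row lasts 1/12 s, in which the tool goes at most 41.7 mm and 7.16 degrees, less where a joint would pass 70% of its speed; a pose out of reach is approached as far as the arm can. A call with a number of a shift or a turn outside -1 to 1 is refused whole. A call with a gripper value outside its range is refused whole. The fingers move at their own pace and stop on an object; "newtons" is the grip in N (left out, the last holds). Time passes only in rows, so rows that repeat a pose let the fingers close. It gives the time, the measured TCP pose, the force, the opening and the grip force at its end, in the units of the state.
- env.state(): the state, without advancing time (a new reading comes with each control period).
- viewer.grab_frame(name): name is "scene" or "top" or "wrist"; returns a dict with "pixels" (480x640x3 uint8, red, green, blue), "camera_matrix" (3x3 intrinsics, pixels), "k1" (the pictures are not rectified: a ray, as slopes to the right and down, at radius r is drawn at 1 + k1 r^2 times it, then the intrinsics apply), "R" (3x3) and "t" (3): a world point X has camera coordinates R X + t; the wrist camera has in their place "mount" (4x4, takes a point from camera to tool coordinates, whose origin is the TCP and whose axes are the flange's). Camera axes: x right, y down, z forward; pixel columns grow to the right and rows downward; lengths in mm; the calibration is good to about 2 mm. A picture is of the moment at which its call begins: read the wrist's pose just before it. There is no depth.
- env.job_done(): hands the job in; it is judged then, once.
Trained networks look in a picture, given as the dict that the camera call returned (one of the last four; its "shot" number tells which), for a name from the list of things; names that differ only in an ending like _2 or _b are one class to them, and where a whole thing is asked for, a point or a joint stands for the part that bears it (a point fixed in the world has none). Each returns a list of dicts, best first, with "score" (0 to 1); they miss things now and then, are a little off and sometimes report something else, mostly with a low value. They report only what shows in the picture. A call takes as long as a camera call.
- spotter.trace(picture, query): "mask" (480x640 bool, what is visible of it) and "box" ([centre column, centre row, width, height] in pixels, round what is visible of it).
- spotter.landmark_of(picture, query): "position" ([column, row] in pixels: a listed point, or the origin of a listed thing).
The state is a dict: "time_s": time; "qpos": joint angles; "qvel": joint speeds; "effort": joint torques, N m; "ee_pos": TCP position; "ee_rot": TCP orientation; "force": force on the tool from outside, world axes, zero at the start; "torque": the same for the moment, N m; "gripper_width": finger opening in mm; "gripper_force": force on a finger pad.
Only numpy, scipy, OpenCV 4.12 (cv2) and the standard library are available. Lean on these libraries where they do the work, as an engineer would, in place of code of your own. Each camera call takes 0.05 s, during which the arm holds its last target. There are 200 camera calls.

## Working session

There is one attempt and no reset: what is moved stays moved. The work goes in short steps, Python scripts to look and compute and a tool call to move; the robot and the scene stay as the last step left them, time stands still between calls to the robot, and variables do not carry over. Pictures are saved under pics/ and viewed, at most 10 in all, crops included, and the job is handed in when it is done.

Besides the shell and the picture viewer there is one more tool, called after "Emit:" as name(argument=value, ...), one argument or row to a line, values as JSON. apply_moves: Moves the arm, as the interface text tells. Its arguments: {"type":"object","properties":{"delta_pos":{"type":"array"},"rot":{"type":"array"},"hand":{"type":"array"},"newtons":{"type":"number"}},"required":["delta_pos","rot","hand"]}

```bash
mkdir -p pics
cat > h.py <<'E'
import numpy as np, cv2
from scipy.spatial.transform import Rotation as Ro
from workcell import env, viewer, spotter
def cam(p,st=None):
    if "R" in p and p["R"] is not None: return np.array(p["R"]),np.array(p["t"])
    M=np.array(p["mount"]); T=np.eye(4); T[:3,:3]=Ro.from_euler('xyz',st["ee_rot"],degrees=True).as_matrix(); T[:3,3]=st["ee_pos"]
    W=np.linalg.inv(T@M); return W[:3,:3],W[:3,3]
def ray(p,uv,st=None):
    R,t=cam(p,st);K=np.array(p["camera_matrix"]);k=p["k1"]
    d=np.array([(uv[0]-K[0,2])/K[0,0],(uv[1]-K[1,2])/K[1,1]]);s=d.copy()
    for _ in range(20): s=d/(1+k*(s@s))
    v=R.T@np.array([s[0],s[1],1]); return -R.T@t, v/np.linalg.norm(v)
def atz(p,uv,z,st=None):
    o,v=ray(p,uv,st); return o+v*(z-o[2])/v[2]
def tri(rs):
    A=sum(np.eye(3)-np.outer(v,v) for o,v in rs); b=sum((np.eye(3)-np.outer(v,v))@o for o,v in rs)
    return np.linalg.solve(A,b)
def proj(p,X,st=None):
    R,t=cam(p,st);c=R@np.array(X)+t;s=c[:2]/c[2];s=s*(1+p["k1"]*(s@s));K=np.array(p["camera_matrix"]);return K[:2,:2]@s+K[:2,2]
def save(p,n,crop=None,f=1):
    im=cv2.cvtColor(np.array(p["pixels"]),cv2.COLOR_RGB2BGR)
    if crop: im=im[crop[1]:crop[3],crop[0]:crop[2]]
    cv2.imwrite('pics/'+n,cv2.resize(im,None,fx=f,fy=f,interpolation=cv2.INTER_CUBIC))
E
cat > a.py <<'E'
from h import *
s=env.state();print(s,env.hold_point_z)
P={n:viewer.grab_frame(n) for n in("scene","top","wrist")}
ims=[]
rs={}
for n,p in P.items():
    ims.append(cv2.resize(p["pixels"],(400,300)))
    for q in("station","sleeve_grip","scale_index","lever_grip","lever_pivot","sample_bottle_a"):
        for d in spotter.landmark_of(p,q)[:2]:
            print(n,q,np.round(d["position"],1),round(d["score"],2)); 
            if d["score"]>.4: rs.setdefault(q,[]).append(ray(p,d["position"],s))
    print(n,np.round(ray(p,[320,240],s)[0]))
for q in rs:
    if q!="sample_bottle_a" and len(rs[q])>1: print(q,tri(rs[q]))
ims.append(np.zeros_like(ims[0]))
im=np.vstack([np.hstack(ims[:2]),np.hstack(ims[2:])]);cv2.imwrite('pics/a.png',im[:,:,::-1])
E
python3 a.py
```

```text
{'time_s': 0.0, 'qpos': array([ 7.51140789e+01,  1.83532191e+01,  8.97058473e+01, -2.31030170e-03,
        7.20457937e+01, -1.14717367e+00]), 'qvel': array([-0.0210931 ,  0.10052634,  0.10387816,  0.02153151,  0.11462677,
       -0.02625052]), 'effort': array([ 1.45893551e-03, -4.12467706e+01, -2.31982791e+01,  7.28265988e-02,
        4.56990651e-02, -1.51758968e-04]), 'ee_pos': array([136.45234049, 558.04838084, 213.10827104]), 'ee_rot': array([-1.79895117e+02,  9.66884623e-05,  1.66261967e+02]), 'force': array([ 0.61111815, -0.18288804, -0.60895857]), 'torque': array([0.01016805, 0.00278308, 0.00693402]), 'gripper_force': 0.0, 'gripper_width': 91.18536493074626} 18.8
scene station [283.  310.9] 0.96
scene sleeve_grip [245.6 262.2] 0.79
scene scale_index [229.9 299.8] 0.86
scene lever_grip [283.  327.5] 0.74
scene lever_pivot [303.6 307.4] 0.77
scene sample_bottle_a [383.1 346.7] 0.87
scene sample_bottle_a [395.1 321.4] 0.65
scene [ -36. -276.  592.]
top station [275.2 253.3] 0.69
top sleeve_grip [245.3 265.9] 0.66
top scale_index [241. 289.] 0.91
top scale_index [368.1 235.6] 0.4
top lever_grip [305.5 304.1] 0.61
top lever_pivot [307.9 271.8] 0.76
top sample_bottle_a [372.5 269.8] 0.67
top sample_bottle_a [367.8 234.9] 0.6
top [419.   7. 938.]
wrist [ 55. 579. 384.]
station [566.58070089  74.30209026 -13.51066661]
sleeve_grip [527.90049348 114.63352041 103.1223875 ]
scale_index [492.45637804 128.31171812  50.78568252]
lever_grip [463.04646738  14.77522803  59.05305944]
lever_pivot [522.10610828  10.60447577  51.19101385]
```

View pics/a.png

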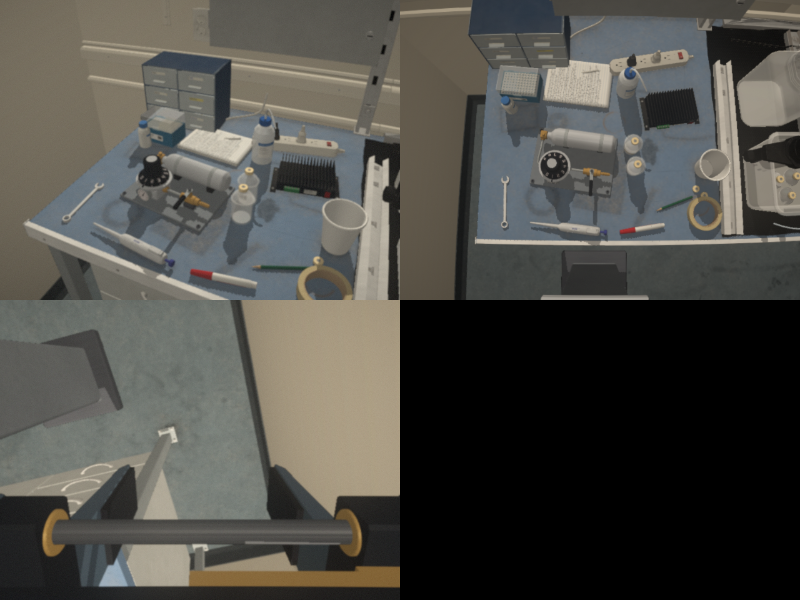

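The top view shows the sleeve at about (245,266) and the lever pivot at about (308,272), with the bottles to the right at (370,235) and (372,270). I'll move over the station for close views.

Emit:
apply_moves(
  delta_pos=[
    [0.3,-0.3,0.15],
    [0.6,-0.6,0.3],
    [0.9,-0.9,0.3],
    [1,-1,0.3],
    [1,-1,0.3],
  ],
  rot=[
    [0,0,0],
    [0,0,0],
    [0,0,0.1],
    [0,0,0.16],
    [0,0,0.16],
  ],
  hand=[1,1,1,1,1],
)

```text
time_s: 1.47
ee_pos: [259.1, 435.7, 250.9]
ee_rot: [-180.0, 0.1, -179.9]
force: [-1.1, 0.5, 0.3]
gripper_width: 91.5
gripper_force: 0.0
```

Emit:
apply_moves(
  delta_pos=[
    [0.3,-0.3,0],
    [0.6,-0.6,0],
    [0.9,-0.9,0],
    [1,-1,0],
  ],
  rot=[
    [0,0,0],
    [0,0,0],
    [0,0,0],
    [0,0,0],
  ],
  hand=[1,1,1,1],
)

```text
time_s: 1.8
ee_pos: [375.4, 319.2, 250.2]
ee_rot: [180.0, 0.0, -180.0]
force: [0.3, 0.4, -0.8]
gripper_width: 91.2
gripper_force: 0.0
```

Emit:
apply_moves(
  delta_pos=[
    [0.3,-0.3,0],
    [0.6,-0.6,0],
    [0.9,-0.9,0],
    [1,-1,0],
  ],
  rot=[
    [0,0,0],
    [0,0,0],
    [0,0,0],
    [0,0,0],
  ],
  hand=[1,1,1,1],
)

```text
time_s: 2.13
ee_pos: [493.4, 201.1, 250.2]
ee_rot: [180.0, 0.0, -180.0]
force: [0.2, 0.6, 0.1]
gripper_width: 91.1
gripper_force: 0.0
```

Emit:
apply_moves(
  delta_pos=[
    [0.3,-0.3,0],
    [0.6,-0.6,0],
    [0.9,-0.9,0],
    [1,-1,0],
    [1,-1,0],
  ],
  rot=[
    [0,0,0],
    [0,0,0],
    [0,0,0],
    [0,0,0],
    [0,0,0],
  ],
  hand=[1,1,1,1,1],
)

```text
time_s: 2.55
ee_pos: [616.6, 77.5, 249.0]
ee_rot: [-179.8, 0.1, 179.7]
force: [0.4, 0.4, -0.5]
gripper_width: 91.0
gripper_force: 0.0
```

```bash
cat > b.py <<'E'
from h import *
import sys
s=env.state();print(s["time_s"],s["ee_pos"],s["ee_rot"],s["qpos"])
p=viewer.grab_frame("wrist");save(p,sys.argv[1])
o,v=ray(p,[320,240],s);print(o,v)
Z=dict(station=0,sleeve_grip=97,scale_index=55,lever_grip=60.5,lever_pivot=60.5,sample_bottle_a=0)
for q in Z:
    for d in spotter.landmark_of(p,q)[:2]:
        print(q,np.round(d["position"],1),round(d["score"],2),atz(p,d["position"],Z[q],s).round(1))
E
python3 b.py b.png
```

```text
2.55 [616.59677201  77.52166712 248.97675438] [-1.79837276e+02  1.42373517e-01  1.79712656e+02] [  6.20162647  21.47474169  79.81948363  -0.18135975  78.58275866
 -83.47511756]
[532.20380579  79.03078891 420.01981949] [ 0.31713571 -0.01132524 -0.94831254]
station [310.6 121.7] 0.67 [555.3  65.9   0. ]
station [128.1 167.1] 0.24 [ 597.5 -111.6    0. ]
scale_index [384.2  37.7] 0.82 [489.7 125.3  55. ]
lever_pivot [240.  81.] 0.68 [520.9  12.9  60.5]
sample_bottle_a [130.3 171.5] 0.88 [ 601.8 -110.1    0. ]
sample_bottle_a [110.5 102.8] 0.79 [ 537.9 -119.5    0. ]
```

View pics/b.png

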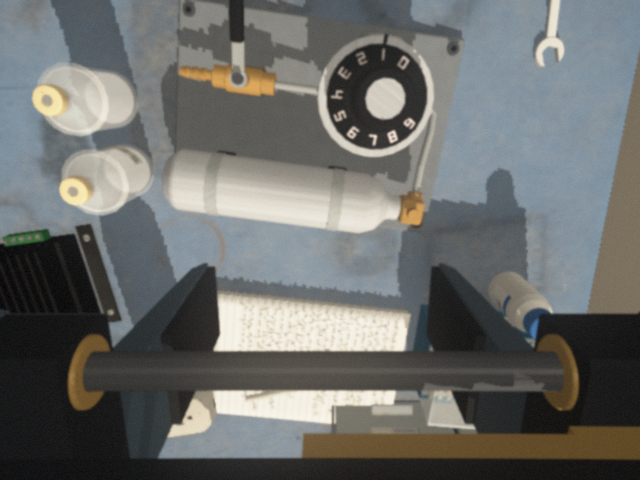

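The wrist view shows the sleeve at about (380,95), with the index at (386,38) reading 1. The lever pivot is at (239,78), with the lever pointing up in the image (-x). The bottles are at (90,100) and (110,180). I need a second view from further back.

Emit:
apply_moves(
  delta_pos=[
    [0.3,0,0.1],
    [0.6,0.1,0.2],
    [0.6,0.1,0.2],
    [0.6,0.1,0.2],
  ],
  rot=[
    [0,0,0],
    [0,0,0],
    [0,0,0],
    [0,0,0],
  ],
  hand=[1,1,1,1],
)

```text
time_s: 3.23
ee_pos: [685.1, 96.5, 273.8]
ee_rot: [180.0, 0.0, -179.9]
force: [0.0, -0.4, 0.3]
gripper_width: 91.1
gripper_force: 0.0
```

```bash
python3 b.py c.png
```

```text
3.2333 [685.11734763  96.51310399 273.75570231] [ 1.79978375e+02  3.08975830e-02 -1.79874534e+02] [ 7.05756186e+00  2.79409081e+01  6.59857825e+01  1.77806168e-02
  8.60400278e+01 -8.30691329e+01]
[601.05327259  96.8620822  444.96420434] [ 0.31534991 -0.00598908 -0.94895657]
station [290.1  48.4] 0.71 [557.4  65.5   0. ]
sample_bottle_a [90.  24.1] 0.92 [ 537.7 -120.3    0. ]
sample_bottle_a [112.4  93.7] 0.75 [ 599.2 -108.5    0. ]
```

View pics/c.png

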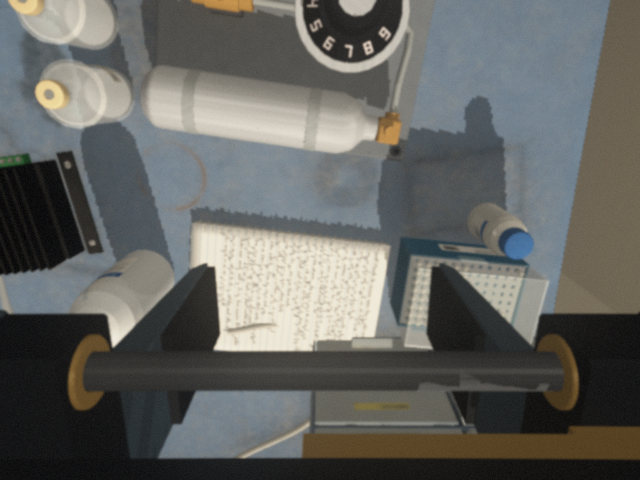

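I moved the wrong way: the station is now at the top edge of the frame, because the camera tilts forward. I'll go back.

Emit:
apply_moves(
  delta_pos=[
    [-0.33,0,0],
    [-0.66,0,0],
    [-1,-0.1,0],
    [-1,-0.1,0],
    [-1,-0.1,0],
  ],
  rot=[
    [0,0,0],
    [0,0,0],
    [0,0,0],
    [0,0,0],
    [0,0,0],
  ],
  hand=[1,1,1,1,1],
)

```text
time_s: 4.0
ee_pos: [561.8, 82.3, 274.8]
ee_rot: [180.0, 0.0, 180.0]
force: [0.0, 0.2, -0.2]
gripper_width: 91.1
gripper_force: 0.0
```

```bash
python3 b.py d.png
```

```text
4.0 [561.78229116  82.33368002 274.80586014] [1.79998114e+02 1.69500440e-02 1.79994084e+02] [ 7.17738318e+00  1.58599990e+01  8.44046026e+01 -2.52600649e-04
  7.97183455e+01 -8.28166561e+01]
[477.75933778  82.93536681 446.03497849] [ 0.31510598 -0.00704058 -0.94903038]
station [305.  177.9] 0.71 [557.9  64.1   0. ]
sleeve_grip [370.  172.1] 0.76 [535.7 120.9  97. ]
scale_index [370.9 112.9] 0.74 [491.  124.5  55. ]
lever_grip [243.6  77.3] 0.8 [462.2  16.2  60.5]
lever_pivot [244.9 146.9] 0.76 [519.7  14.2  60.5]
sample_bottle_a [142.5 215. ] 0.83 [ 598.  -109.1    0. ]
sample_bottle_a [121.1 157. ] 0.73 [ 536.7 -123.3    0. ]
```

Emit:
apply_moves(
  delta_pos=[
    [-0.3,0,0],
    [-0.6,0,0],
    [-0.7,0,0],
    [-0.7,0,0],
    [-0.7,0,0],
  ],
  rot=[
    [0,0,0],
    [0,0,0],
    [0,0,0],
    [0,0,0],
    [0,0,0],
  ],
  hand=[1,1,1,1,1],
)

```text
time_s: 4.77
ee_pos: [481.2, 83.0, 274.5]
ee_rot: [180.0, 0.1, -180.0]
force: [0.2, -0.2, 0.5]
gripper_width: 91.2
gripper_force: 0.0
```

```bash
python3 b.py e.png
```

```text
4.7667 [481.2073402   83.01386666 274.48718724] [ 1.79983945e+02  1.27259115e-01 -1.79973072e+02] [ 8.44027262e+00  8.35584449e+00  9.42599462e+01 -2.80676474e-03
  7.72559707e+01 -8.15860567e+01]
[396.85592075  83.52470742 445.55330095] [ 0.31693585 -0.00662224 -0.94842386]
station [308.5 249.2] 0.67 [556.4  67.8   0. ]
sleeve_grip [365.1 263.4] 0.79 [534.6 120.   97. ]
sleeve_grip [247.1 232.6] 0.54 [506.8  19.6  97. ]
scale_index [367.7 201.2] 0.81 [489.5 124.9  55. ]
lever_grip [246.2 175.6] 0.59 [464.8  14.8  60.5]
lever_pivot [246.1 232.2] 0.9 [518.   12.   60.5]
sample_bottle_a [152.4 284.2] 0.93 [ 598.1 -107.     0. ]
sample_bottle_a [133.2 232.8] 0.75 [ 537.8 -120.7    0. ]
```

View pics/e.png

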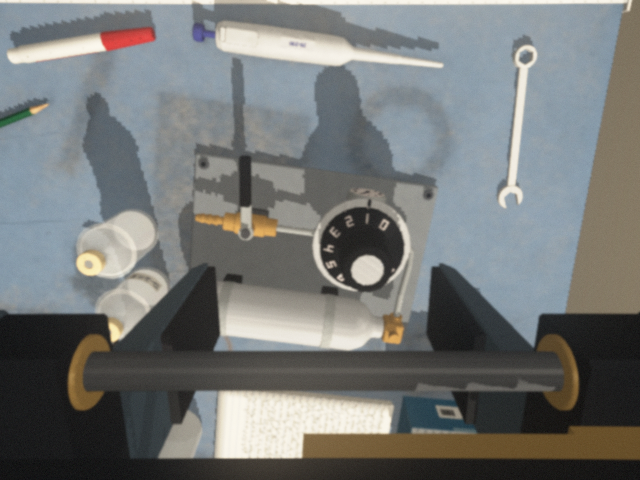

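```bash
cat > c.py <<'E'
from h import *
p=viewer.grab_frame("wrist")
S={'b':([616.597,77.522,248.977],[-179.837,.142,179.713]),'d':([561.78,82.33,274.81],[180,0.017,179.994]),'e':([481.207,83.014,274.487],[179.984,.127,-179.973])}
G={'b':(385,98),'d':(371,178),'e':(367,270)}
ce=[];
for n in S:
    im=cv2.imread(f'pics/{n}.png',0);s=dict(ee_pos=S[n][0],ee_rot=S[n][1])
    g=G[n];w=45
    m=(im>135).astype(np.uint8)
    k,l,st,c=cv2.connectedComponentsWithStats(m)
    # cap: component nearest guess, area in range
    i=min([i for i in range(1,k) if st[i,4]>200],key=lambda i:np.hypot(*(c[i]-g)))
    # flange outer ring
    print(n,'cap',c[i].round(1),st[i],atz(p,c[i],112,s).round(1)); ce.append(ray(p,c[i],s))
print('tri cap',tri(ce).round(1))
c2=[(ray(p,u,dict(ee_pos=S[n][0],ee_rot=S[n][1]))) for n,u in (('b',(240,81)),('d',(244.9,146.9)),('e',(246.1,232.2)))];print('pivot',tri(c2).round(1))
c2=[(ray(p,u,dict(ee_pos=S[n][0],ee_rot=S[n][1]))) for n,u in (('d',(243.6,77.3)),('e',(246.2,175.6)))];print('lgrip',tri(c2).round(1))
c2=[(ray(p,u,dict(ee_pos=S[n][0],ee_rot=S[n][1]))) for n,u in (('d',(370,172.1)),('e',(365.1,263.4)))];print('sgrip',tri(c2).round(1))
E
python3 c.py
```

```text
b cap [385.   98.2] [ 366   78   39   41 1276] [533.9 120.1 112. ]
d cap [371.  173.1] [354 156  35  35 935] [534.  120.1 112. ]
e cap [367.  269.7] [351 255  33  30 764] [534.3 120.2 112. ]
tri cap [533.9 120.  112.9]
pivot [520.6  11.5  52.1]
lgrip [462.7  17.7  72.9]
sgrip [536.5 121.   92.1]
```

Emit:
apply_moves(
  delta_pos=[
    [0.22,0.15,-0.1],
    [0.44,0.31,-0.3],
    [0.44,0.31,-0.6],
    [0.44,0.31,-0.9],
    [0.44,0.31,-0.95],
    [0.44,0.31,-0.95],
    [0.44,0.31,-0.95],
  ],
  rot=[
    [0,0,0.05],
    [0,0,0.116],
    [0,0,0.116],
    [0,0,0.116],
    [0,0,0.116],
    [0,0,0.116],
    [0,0,0.116],
  ],
  hand=[1,1,1,1,1,1,1],
)

```text
time_s: 5.75
ee_pos: [534.0, 120.1, 161.2]
ee_rot: [180.0, 0.1, -170.0]
force: [0.0, 0.2, 0.7]
gripper_width: 91.2
gripper_force: 0.0
```

Emit:
apply_moves(
  delta_pos=[
    [0,0,-0.25],
    [0,0,-0.5],
    [0,0,-0.67],
    [0,0,-0.67],
    [0,0,-0.67],
    [0,0,-0.67],
    [0,0,-0.67],
    [0,0,-0.67],
    [0,0,-0.67],
    [0,0,-0.67],
  ],
  rot=[
    [0,0,0],
    [0,0,0],
    [0,0,0],
    [0,0,0],
    [0,0,0],
    [0,0,0],
    [0,0,0],
    [0,0,0],
    [0,0,0],
    [0,0,0],
  ],
  hand=[1,1,1,1,0.6,0.4,0.4,0.4,0.4,0.4],
  newtons=30,
)

```text
time_s: 6.58
ee_pos: [533.5, 120.2, 80.4]
ee_rot: [180.0, 0.1, -170.0]
force: [0.4, -0.2, 0.6]
gripper_width: 54.2
gripper_force: 0.0
```

Emit:
apply_moves(
  delta_pos=[
    [0,0,0],
    [0,0,0],
    [0,0,0],
    [0,0,0],
    [0,0,0],
    [0,0,0],
  ],
  rot=[
    [0,0,0],
    [0,0,0],
    [0,0,0],
    [0,0,0],
    [0,0,0],
    [0,0,0],
  ],
  hand=[0.35,0.35,0.35,0.35,0.35,0.35],
)

```text
time_s: 7.08
ee_pos: [533.3, 119.5, 79.9]
ee_rot: [-180.0, 0.0, -170.0]
force: [0.1, -4.2, 4.0]
gripper_width: 43.8
gripper_force: 30.0
```

Emit:
apply_moves(
  delta_pos=[
    [0,0,0.03],
    [0,0,0.06],
    [0,0,0.075],
    [0,0,0.075],
    [0,0,0.075],
  ],
  rot=[
    [0,0,0],
    [0,0,0],
    [0,0,0],
    [0,0,0],
    [0,0,0],
  ],
  hand=[0.3,0.3,0.3,0.3,0.3],
)

```text
time_s: 7.5
ee_pos: [533.2, 119.5, 87.2]
ee_rot: [-180.0, -0.0, -170.0]
force: [3.9, -3.6, -8.2]
gripper_width: 43.6
gripper_force: 30.0
```

Emit:
apply_moves(
  delta_pos=[
    [0,0,0.012],
    [0,0,0.012],
    [0,0,0.012],
    [0,0,0.012],
  ],
  rot=[
    [0,0,0],
    [0,0,0],
    [0,0,-0.05],
    [0,0,-0.1],
  ],
  hand=[0.3,0.3,0.3,0.3],
)

```text
time_s: 7.83
ee_pos: [533.2, 119.6, 88.4]
ee_rot: [-180.0, -0.0, -178.8]
force: [4.3, -3.9, -8.1]
gripper_width: 44.0
gripper_force: 30.0
```

```bash
python3 -c "
from h import *
s=env.state();print(s['ee_pos'],s['ee_rot'],s['force'],s['torque'])"
```

```text
[533.17811754 119.64205733  88.41942655] [-1.79952492e+02 -3.46744157e-02 -1.78800586e+02] [ 4.27590427 -3.92126305 -8.0974256 ] [-0.55207076 -0.7236718  -0.01144806]
```

Emit:
apply_moves(
  delta_pos=[
    [0,0,0],
    [0,0,0],
    [0,0,0],
    [0,0,0],
    [0,0,0],
    [0,0,0],
    [0,0,0],
    [0,0,0],
    [0,0,0],
    [0,0,0],
  ],
  rot=[
    [0,0,-0.07],
    [0,0,-0.14],
    [0,0,-0.21],
    [0,0,-0.28],
    [0,0,-0.35],
    [0,0,-0.42],
    [0,0,-0.49],
    [0,0,-0.56],
    [0,0,-0.63],
    [0,0,-0.665],
  ],
  hand=[0.3,0.3,0.3,0.3,0.3,0.3,0.3,0.3,0.3,0.3],
)

```text
time_s: 8.67
ee_pos: [533.4, 120.0, 88.4]
ee_rot: [-180.0, 0.0, 124.0]
force: [3.6, -3.9, -8.7]
gripper_width: 43.9
gripper_force: 30.0
```

Emit:
apply_moves(
  delta_pos=[
    [0,0,0],
    [0,0,0],
    [0,0,0],
    [0,0,0],
    [0,0,0],
    [0,0,0],
    [0,0,0],
    [0,0,0],
    [0,0,0],
    [0,0,0],
  ],
  rot=[
    [0,0,-0.07],
    [0,0,-0.14],
    [0,0,-0.21],
    [0,0,-0.28],
    [0,0,-0.35],
    [0,0,-0.42],
    [0,0,-0.49],
    [0,0,-0.56],
    [0,0,-0.63],
    [0,0,-0.665],
  ],
  hand=[0.3,0.3,0.3,0.3,0.3,0.3,0.3,0.3,0.3,0.3],
)

```text
time_s: 9.5
ee_pos: [533.9, 120.0, 88.5]
ee_rot: [179.9, -0.0, 66.8]
force: [5.4, -2.4, -8.4]
gripper_width: 44.0
gripper_force: 30.0
```

Emit:
apply_moves(
  delta_pos=[
    [0,0,0],
    [0,0,0],
    [0,0,0],
    [0,0,0],
    [0,0,0],
    [0,0,0],
    [0,0,0],
    [0,0,0],
    [0,0,0],
    [0,0,0],
  ],
  rot=[
    [0,0,-0.07],
    [0,0,-0.14],
    [0,0,-0.21],
    [0,0,-0.28],
    [0,0,-0.35],
    [0,0,-0.42],
    [0,0,-0.49],
    [0,0,-0.56],
    [0,0,-0.63],
    [0,0,-0.665],
  ],
  hand=[0.3,0.3,0.3,0.3,0.3,0.3,0.3,0.3,0.3,0.3],
)

```text
time_s: 10.33
ee_pos: [534.1, 119.6, 88.6]
ee_rot: [179.9, -0.1, 9.7]
force: [5.9, -4.0, -9.4]
gripper_width: 43.9
gripper_force: 30.0
```

```bash
python3 -c "
from h import *
s=env.state();print(s['qpos'],s['ee_pos'],s['ee_rot'],s['force'],s['torque'])
p=viewer.grab_frame('wrist');save(p,'f.png')"
```

```text
[ 1.14657059e+01  2.21560659e+01  1.03607113e+02 -8.97150935e-02
  5.41681702e+01  9.18111358e+01] [534.10895491 119.63219202  88.58180045] [ 1.79929407e+02 -7.08844779e-02  9.70709009e+00] [ 5.90154014 -3.9929571  -9.40950419] [-0.79704442 -0.80115628  0.0548999 ]
```

View pics/f.png

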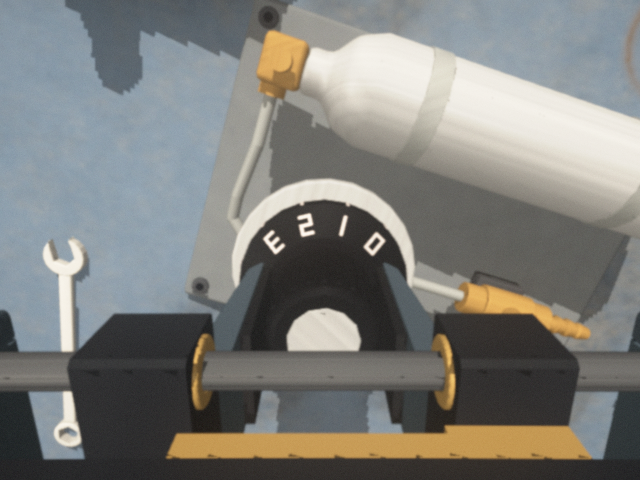

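The picture shows numeral 1 at (343,225), on the far side opposite the index, so 7 is at the index. I'll lower and release.

Emit:
apply_moves(
  delta_pos=[
    [0,0,-0.03],
    [0,0,-0.06],
    [0,0,-0.072],
    [0,0,-0.075],
    [0,0,-0.075],
    [0,0,-0.075],
  ],
  rot=[
    [0,0,0],
    [0,0,0],
    [0,0,0],
    [0,0,0],
    [0,0,0],
    [0,0,0],
  ],
  hand=[0.3,0.3,0.3,0.3,0.3,0.3],
)

```text
time_s: 10.88
ee_pos: [534.1, 119.7, 80.0]
ee_rot: [179.9, -0.1, 10.0]
force: [5.0, -4.6, -6.3]
gripper_width: 43.9
gripper_force: 30.0
```

Emit:
apply_moves(
  delta_pos=[
    [0,0,0],
    [0,0,0],
    [0,0,0],
    [0,0,0],
    [0,0,0],
    [0,0,0],
    [0,0,0],
    [0,0,0],
  ],
  rot=[
    [0,0,0],
    [0,0,0],
    [0,0,0],
    [0,0,0],
    [0,0,0],
    [0,0,0],
    [0,0,0],
    [0,0,0],
  ],
  hand=[0.6,0.9,1,1,1,1,1,1],
)

```text
time_s: 11.55
ee_pos: [533.0, 120.1, 81.1]
ee_rot: [-180.0, -0.0, 9.9]
force: [-0.6, -0.3, -0.1]
gripper_width: 90.7
gripper_force: 0.0
```

Emit:
apply_moves(
  delta_pos=[
    [0,0,0.3],
    [0,0,0.6],
    [0,0,0.9],
    [-0.3,-0.2,1],
    [-0.5,-0.5,1],
    [-0.5,-0.5,1],
    [-0.5,-0.5,1],
    [-0.5,-0.5,1],
  ],
  rot=[
    [0,0,0],
    [0,0,0],
    [0,0,0],
    [0,0,-0.08],
    [0,0,-0.16],
    [0,0,-0.21],
    [0,0,-0.21],
    [0,0,-0.21],
  ],
  hand=[1,1,1,0.5,0,0,0,0],
)

```text
time_s: 12.22
ee_pos: [473.4, 60.1, 201.4]
ee_rot: [-180.0, -0.1, -8.1]
force: [-0.1, 0.7, -0.1]
gripper_width: 60.7
gripper_force: 0.0
```

```bash
python3 b.py g.png
```

```text
12.2167 [473.35542593  60.06604713 201.3891065 ] [-1.79959606e+02 -7.11299551e-02 -8.05468985e+00] [5.83523173e+00 9.97674019e+00 1.03018439e+02 2.40623005e-02
 6.69260757e+01 1.03880481e+02]
[557.20157671  48.74363427 372.74785622] [-0.31053119  0.05041985 -0.94922506]
station [302.3 104.9] 0.7 [553.6  66.4   0. ]
sleeve_grip [214.8 154.6] 0.77 [532.5 121.1  97. ]
scale_index [230.6 206.5] 0.82 [489.  128.6  55. ]
lever_grip [388.7 219.4] 0.65 [464.   12.1  60.5]
lever_pivot [381.8 145.5] 0.85 [519.   11.8  60.5]
sample_bottle_a [525.8  97.3] 0.84 [ 533.7 -115.8    0. ]
sample_bottle_a [525.5   9.2] 0.7 [ 599.2 -115.4    0. ]
```

View pics/g.png

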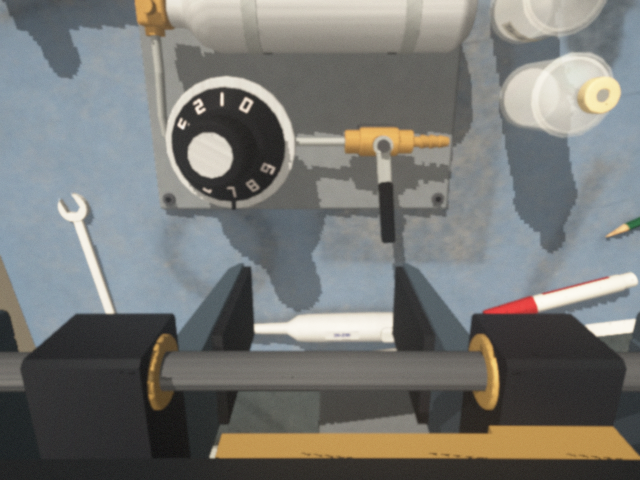

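The 7 at (232,190) sits on the index at (233,205). The lever pivot is at (383,147) and its grip tip at (389,240), with the bottles clear on the right. I'll bring the closed fingers down on the lever's +y side.

Emit:
apply_moves(
  delta_pos=[
    [0,-0.12,-0.2],
    [0,-0.12,-0.4],
    [0,-0.12,-0.6],
    [0,-0.12,-0.8],
    [0,-0.12,-0.8],
    [0,-0.12,-0.8],
    [0,-0.12,-0.8],
  ],
  rot=[
    [0,0,0],
    [0,0,0],
    [0,0,0],
    [0,0,0],
    [0,0,0],
    [0,0,0],
    [0,0,0],
  ],
  hand=[0,0,0,0,0,0,0],
)

```text
time_s: 13.15
ee_pos: [474.2, 45.9, 106.0]
ee_rot: [-180.0, -0.1, -8.1]
force: [0.3, -0.7, -0.7]
gripper_width: 0.3
gripper_force: 0.0
```

Emit:
apply_moves(
  delta_pos=[
    [-0.02,0,-0.2],
    [-0.02,0,-0.4],
    [-0.02,0,-0.44],
    [-0.02,0,-0.44],
    [-0.02,0,-0.44],
  ],
  rot=[
    [0,0,0],
    [0,0,0],
    [0,0,0],
    [0,0,0],
    [0,0,0],
  ],
  hand=[0,0,0,0,0],
)

```text
time_s: 13.57
ee_pos: [472.0, 45.8, 53.6]
ee_rot: [-180.0, -0.1, -8.1]
force: [-0.4, 0.5, -0.2]
gripper_width: 0.5
gripper_force: 0.0
```

Run:
```python
from h import *
s=env.state();print(s['ee_pos'],s['ee_rot'],s['force'],s['gripper_width'])
P=np.array([519,11.5]);u=lambda a:np.array([np.cos(np.radians(a)),np.sin(np.radians(a))])
c=s['ee_pos'][:2]
for t in (4,10,16,22,28,34,40,46,52,58,64,70,76,82,86,90,94): print(t,((P+50*u(172+t)-18.5*u(262+t)-c)/120).round(2),round(np.radians(t)/1.5,2))
```

```text
[471.95290005  45.79694521  53.56812352] [-1.79975566e+02 -1.38298017e-01 -8.11127176e+00] [-0.42896278  0.50613505 -0.19135538] 0.47392276313689985
4 [-0.01 -0.1 ] 0.05
10 [-0.03 -0.15] 0.12
16 [-0.04 -0.19] 0.19
22 [-0.05 -0.24] 0.26
28 [-0.05 -0.28] 0.33
34 [-0.05 -0.33] 0.4
40 [-0.04 -0.38] 0.47
46 [-0.03 -0.42] 0.54
52 [-0.01 -0.46] 0.61
58 [ 0.01 -0.51] 0.67
64 [ 0.03 -0.55] 0.74
70 [ 0.06 -0.58] 0.81
76 [ 0.09 -0.61] 0.88
82 [ 0.13 -0.64] 0.95
86 [ 0.15 -0.66] 1.0
90 [ 0.18 -0.68] 1.05
94 [ 0.21 -0.69] 1.09
```

Emit:
apply_moves(
  delta_pos=[
    [-0.01,-0.1,-0.015],
    [-0.03,-0.15,-0.015],
    [-0.04,-0.19,-0.015],
    [-0.05,-0.24,-0.015],
    [-0.05,-0.28,-0.015],
    [-0.05,-0.33,-0.015],
    [-0.04,-0.38,-0.015],
    [-0.03,-0.42,-0.015],
    [-0.01,-0.46,-0.015],
    [-0.01,-0.46,-0.015],
  ],
  rot=[
    [0,0,0.05],
    [0,0,0.12],
    [0,0,0.19],
    [0,0,0.26],
    [0,0,0.33],
    [0,0,0.4],
    [0,0,0.47],
    [0,0,0.54],
    [0,0,0.61],
    [0,0,0.61],
  ],
  hand=[0,0,0,0,0,0,0,0,0,0],
)

```text
time_s: 14.4
ee_pos: [470.6, -9.9, 52.1]
ee_rot: [179.9, -0.1, 44.4]
force: [-0.4, -0.3, -0.3]
gripper_width: 0.3
gripper_force: 0.1
```

Run:
```python
from h import *
s=env.state();print(s['time_s'],s['ee_pos'],s['ee_rot'],s['force'],s['torque'])
p=viewer.grab_frame("top");a=p["pixels"][220:340,200:420];w=viewer.grab_frame("wrist")["pixels"]
a=cv2.resize(a,(400,218),interpolation=cv2.INTER_CUBIC);w=cv2.resize(w,(400,300));a=np.vstack([a,np.zeros((82,400,3),np.uint8)])
cv2.imwrite('pics/h.png',np.hstack([a,w])[:,:,::-1])
```

```text
14.4 [470.6018257   -9.94513438  52.07586333] [ 1.79888593e+02 -1.03792714e-01  4.43595839e+01] [-0.4002324  -0.34480759 -0.31316583] [-0.12949885  0.24309803  0.00572611]
```

View pics/h.png

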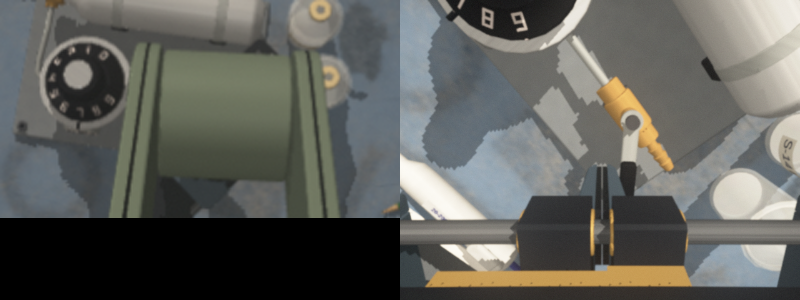

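The wrist view shows the lever at (630,170), pushed along parallel to the fingers and about half open. The bottles are clear, so I'll continue.

Emit:
apply_moves(
  delta_pos=[
    [0.02,-0.05,0],
    [0.04,-0.09,0],
    [0.07,-0.12,0],
    [0.1,-0.15,0],
    [0.14,-0.18,0],
    [0.16,-0.2,0],
    [0.19,-0.22,0],
    [0.21,-0.22,0],
    [0.21,-0.22,0],
  ],
  rot=[
    [0,0,0.06],
    [0,0,0.13],
    [0,0,0.2],
    [0,0,0.27],
    [0,0,0.34],
    [0,0,0.39],
    [0,0,0.43],
    [0,0,0.43],
    [0,0,0.43],
  ],
  hand=[0,0,0,0,0,0,0,0,0],
)

```text
time_s: 15.25
ee_pos: [495.1, -36.1, 50.9]
ee_rot: [179.9, 0.0, 81.1]
force: [-1.2, 0.2, 0.7]
gripper_width: 0.3
gripper_force: 0.5
```

Emit:
apply_moves(
  delta_pos=[
    [0.015,0,0],
    [0.03,0,0],
    [0.04,0,0],
    [0.04,0,0],
  ],
  rot=[
    [0,0,0],
    [0,0,0],
    [0,0,0],
    [0,0,0],
  ],
  hand=[0,0,0,0],
)

```text
time_s: 15.58
ee_pos: [496.9, -35.9, 50.3]
ee_rot: [-179.7, 0.1, 81.2]
force: [-7.9, -1.8, 5.3]
gripper_width: 0.4
gripper_force: 3.8
```

Emit:
apply_moves(
  delta_pos=[
    [-0.1,0,0],
    [-0.2,0,0],
    [-0.25,0,0.3],
    [-0.25,0,0.6],
    [-0.25,0,0.95],
    [-0.25,0,1],
    [-0.25,0,1],
    [-0.25,0,1],
  ],
  rot=[
    [0,0,0],
    [0,0,0],
    [0,0,0],
    [0,0,-0.05],
    [0,0,-0.13],
    [0,0,-0.2],
    [0,0,-0.2],
    [0,0,-0.2],
  ],
  hand=[0,0,0,0,0,0,0,0],
)

```text
time_s: 16.25
ee_pos: [469.8, -35.7, 170.6]
ee_rot: [179.9, -0.0, 64.2]
force: [-0.7, 0.7, -0.3]
gripper_width: 0.3
gripper_force: 0.0
```

Emit:
apply_moves(
  delta_pos=[
    [-0.1,0,0.3],
    [-0.2,0,0.4],
    [-0.2,0,0.4],
    [-0.2,0,0.4],
    [-0.2,0,0.4],
    [-0.2,0,0.4],
    [-0.2,0,0.4],
    [-0.2,0,0.4],
    [-0.2,0,0.4],
  ],
  rot=[
    [0,0,-0.07],
    [0,0,-0.14],
    [0,0,-0.22],
    [0,0,-0.3],
    [0,0,-0.38],
    [0,0,-0.46],
    [0,0,-0.54],
    [0,0,-0.54],
    [0,0,-0.54],
  ],
  hand=[0,0,0,0,0,0,0,0,0],
)

```text
time_s: 17.0
ee_pos: [444.8, -35.8, 216.8]
ee_rot: [-179.9, 0.2, 17.9]
force: [0.0, 0.9, -0.4]
gripper_width: 0.5
gripper_force: 0.0
```

```bash
python3 b.py i.png
```

```text
17.0 [444.81248346 -35.77980866 216.79957905] [-1.79926401e+02  1.66335599e-01  1.79139009e+01] [-6.07526084e+00  6.61282628e+00  1.04800272e+02 -4.12442971e-04
  6.87687926e+01  6.60110950e+01]
[526.16368127  -9.26514279 387.80765719] [-0.305485   -0.09118271 -0.94782099]
station [247.1  27.6] 0.72 [556.8  66.    0. ]
sleeve_grip [123.6  14.6] 0.9 [532.7 119.9  97. ]
scale_index [127.7  83.8] 0.88 [489.6 127.9  55. ]
lever_grip [363.3 127.6] 0.91 [513.6 -44.3  60.5]
lever_pivot [293.1  93.5] 0.84 [520.5  11.7  60.5]
sample_bottle_a [441.9 127.3] 0.7 [ 532.5 -115.9    0. ]
sample_bottle_a [468.8  45.9] 0.61 [ 599.7 -111.5    0. ]
```

View pics/i.png

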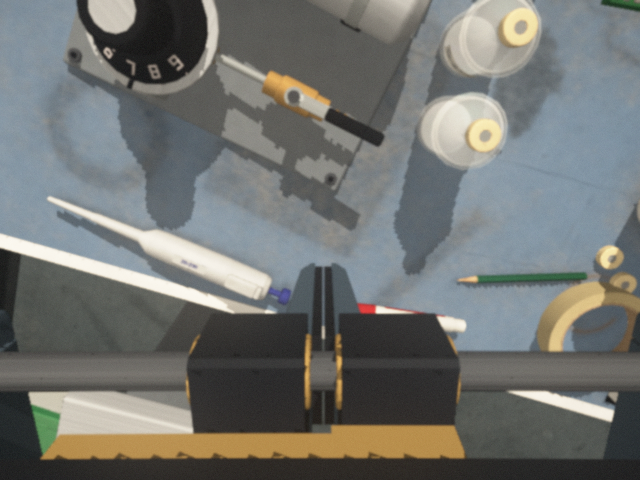

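The lever lies along the pipe, from (293,97) to (380,138), which works out to about 90°. The 7 is still at the index at (131,80), and both bottles are where they were. I'm handing in.

```bash
python3 -c "
from workcell import env
print(env.job_done())"
```

```text
the job is handed in; nothing more can be done
None
```

I set the sleeve to 7 and let it drop, then pushed the outlet lever open to its stop. The bottles were left alone, nothing is held, and the job is handed in at about 17 s. The final picture agrees, but the hand-in gave no verdict and I judged that the sleeve is fully home from its release rather than measuring it.

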